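Find and press home the high pad of a neck jig

TASK

One of the four round pads in the neck jig's wooden beam stands proud. Take the two-ended tester by its yellow grip, keep it upright, and lightly touch its sprung brass plunger to the middle of each of the four pads in turn, starting at the red end, to feel which is high. Then stand the tester on the bench and let go, take it by its brown grip, press only the high pad fully home with the square rubber stamp, and stand the tester upright on the bench again, leaving the mug, bottle and wrench alone.

Things in the scene. Friction and masses are not known exactly. Their poses are not given: they have to be found in the camera images.
- beam: Jig beam fixed to the bench: light wood, 44 mm (its x) by 290 mm (its y), 60 mm high, on two steel feet 60 x 40 x 8 mm. Origin: centre of its underside; z up. Its -y end is red. Along its top lie four aluminium pads 28 mm across in black rings: three rise 0.5 to 1.5 mm over the face, one 6 to 7.5 mm, in any of the four places. Pads move down only under more than about 8 N.
- place1 (a point): Centre of pad place 1 at the level of the beam's top face (60 mm up); place 1 is nearest the red end, 4 at the other; spaced 72 mm along the beam's y.
- place2 (a point): Centre of pad place 2 at the level of the beam's top face (60 mm up); place 1 is nearest the red end, 4 at the other; spaced 72 mm along the beam's y.
- place3 (a point): Centre of pad place 3 at the level of the beam's top face (60 mm up); place 1 is nearest the red end, 4 at the other; spaced 72 mm along the beam's y.
- place4 (a point): Centre of pad place 4 at the level of the beam's top face (60 mm up); place 1 is nearest the red end, 4 at the other; spaced 72 mm along the beam's y.
- proud (a joint): How far the high pad (wherever it is) stands above home, in m; starts at 0.0055 to 0.007. 0 is fully home, against a hard stop, its top 0.5 mm above the beam face. It yields to about 8 to 10 N and stays where it is left. It does not tell which place it is in.
- tester: Loose two-ended tester, about 0.2 kg, 200 mm long (its x), standing on its blue conical base (92 mm across at the bottom, 62 at the top, 80 high). Origin: centre of the underside; z up. A bar 24 mm wide (y), 50 to 74 mm up, joins two end grips. Plunger and stamp end 12 mm above the underside, so the base must hang beside the beam, bar across it, when one is on a pad.
- yellow_grip (a point): Centre of the top of the yellow upright grip, at tester (88, 0, 116) mm, straight above the plunger; 24 x 24 mm, from 50 to 116 mm up. Pinch it from above across the tester's y.
- brown_grip (a point): Centre of the top of the dark brown upright grip, at tester (-88, 0, 116) mm, straight above the stamp; same size, taken the same way.
- plunger: Sprung plunger under the yellow grip, brass ball tip 12 mm across; origin at its lowest point, at tester (88, 0, 12) mm when out. It gives upward by up to 14 mm: about 0.8 N at first touch, 3.6 N at full travel, then rigid.
- stamp: Square rubber stamp 40 x 40 x 12 mm fixed under the brown grip; origin at the centre of its underside, at tester (-88, 0, 12) mm.
- mug: Green mug, 76 mm across, 90 mm high; origin at the centre of its underside. Not to be disturbed.
- bottle: Glass bottle, 64 mm across, 190 mm high; origin at the centre of its underside. Not to be disturbed.
- wrench: Steel wrench 180 mm long lying on the bench along its x. Not to be disturbed.
There are look-alikes about, which are no part of the job. Several things look just like the tester: the one meant starts nearest to the robot's base.

How it is judged:
On the way, in this order (a step that is already met when the one before it is completed fails the run):
1. the plunger touches the pad at place 1 (within 13 mm of its middle), held by the yellow grip, the high pad not pushed in (horizontal distance between plunger and place1 below 0.013 m and contact force between plunger and anything else above 0.5 N and height (world z) of plunger above 0.055 m and value of joint proud above 0.004 m and distance between the grasp point and yellow_grip below 0.06 m), for 0.05 s.
2. the plunger touches the pad at place 2 (within 13 mm of its middle), held by the yellow grip, the high pad not pushed in (horizontal distance between plunger and place2 below 0.013 m and contact force between plunger and anything else above 0.5 N and height (world z) of plunger above 0.055 m and value of joint proud above 0.004 m and distance between the grasp point and yellow_grip below 0.06 m), for 0.05 s.
3. the plunger touches the pad at place 3 (within 13 mm of its middle), held by the yellow grip, the high pad not pushed in (horizontal distance between plunger and place3 below 0.013 m and contact force between plunger and anything else above 0.5 N and height (world z) of plunger above 0.055 m and value of joint proud above 0.004 m and distance between the grasp point and yellow_grip below 0.06 m), for 0.05 s.
4. the plunger touches the pad at place 4 (within 13 mm of its middle), held by the yellow grip, the high pad not pushed in (horizontal distance between plunger and place4 below 0.013 m and contact force between plunger and anything else above 0.5 N and height (world z) of plunger above 0.055 m and value of joint proud above 0.004 m and distance between the grasp point and yellow_grip below 0.06 m), for 0.05 s.
5. the tester stands upright on the bench, let go, the high pad still proud (height (world z) of tester below 0.006 m and angle between tester's own z axis and vertical below 0.1 rad and linear speed of tester below 0.02 m/s and contact force between the fingers and tester below 0.1 N and value of joint proud above 0.004 m), for 0.2 s.
6. the stamp, held by the brown grip, presses the high pad home (value of joint proud below 0.0015 m and contact force between stamp and anything else above 2 N and z of stamp in the frame of beam above 0.055 m and distance between the grasp point and brown_grip below 0.06 m), for 0.05 s.
At the end, for the whole second after the job is handed in: The high pad is home (within 1.5 mm), and the tester stands upright on the bench (origin below 6 mm, tilt under 0.1 rad), at rest and released (value of joint proud below 0.0015 m and height (world z) of tester below 0.006 m and angle between tester's own z axis and vertical below 0.1 rad and linear speed of tester below 0.02 m/s and contact force between the fingers and tester below 0.1 N); the robot touches nothing.
It fails at once if the stamp is pressed on a pad that is not the high one (or the face) while the high one is still proud (value of joint proud above 0.005 m and z of stamp in the frame of beam between 0.05 and 0.0625 m and x of stamp in the frame of beam between -0.03 and 0.03 m and y of stamp in the frame of beam between -0.15 and 0.15 m and contact force between stamp and anything else above 2 N).
It fails at once if the plunger is rammed (over 15 N) (contact force between plunger and anything else above 15 N).
It fails at once if the tester is not kept upright (tilted over 0.4 rad) (angle between tester's own z axis and vertical above 0.4 rad).
It fails at once if the mug, bottle or wrench is disturbed (over 30 mm) (distance of any of mug, bottle, wrench from where it was at the start of the episode above 0.03 m).
It also fails if it takes over 67 s, if anything falls off the work surface, if the arm or the gripper's body presses on something with over 40 N, if the wrist force passes 120 N, or if a joint passes its speed limit or range.

ROBOT

A 7-joint arm with a two-finger parallel gripper is mounted at the origin on the work surface. World frame = base frame: x ahead of the robot, y to its left, z up, the work surface at z = 0. Lengths are in m, angles in rad, forces in N, time in s.
With the tool pointing down it reaches from about 0.35 to 0.9 m from the base axis. Payload 19.9 kg.
Tool frame: the origin (TCP) lies midway between the tips of the shut fingers; the grasp point (between the pads) lies grasp_offset behind it (grasp_offset is the distance from the TCP to the grasp point, in m); z points along the fingers, y is the line along which they close (so a half turn about z gives the same grasp; the last joint's range is limited). The gripper opens to 94 mm and grips with 3 to 60 N. Pads are 16 mm wide; open, the fingers measure 119 mm over their backs; the gripper's body (75 mm by 177 mm) begins 78 mm behind the grasp point.
Start: joints at [1.087, 0.417, -0.01, 1.614, 0.005, 1.111, -0.053], TCP at [0.268, -0.565, 0.205] pointing down, gripper open.
Joint ranges: [-2.81, 2.81], [-0.39, 2.02], [-1.27, 1.25], [0.06, 2.57], [-1.19, 4.33], [0.19, 2], [-2.82, 2.82]. Speed limits (rad/s): [1.89, 1.89, 2.39, 2.39, 3.01, 3.01, 3.01].

INTERFACE

Orientations are given as a rotation vector (axis times angle).
In Python, from plant import get_obs, snapshot, calibration, finish_job, outline_of, grasp_offset gives the robot as it stands.
- The arm moves only by the shell command python3 -m creep 'ROWS' [OPENING]. ROWS is JSON, a list of rows, each an object with "travel": the shift along the tool's x, y, z in mm, a list of three; "roll": the turn about the tool's z in degrees. A call has exactly 8 rows; each row shifts and turns the commanded pose from where the row before left it, along the tool's axes as they then stand; what a row does not reach is not made up. A row lasts 1/12 s, in which the tool goes at most 41.7 mm and 7.16 degrees, less where a joint would pass 70% of its speed; a pose out of reach is approached as far as the arm can. A call is refused whole if a number of a shift passes 41.7 or a number of a turn 7.16, either way. A call with a gripper value outside its range is refused whole. OPENING is the opening, from 0 (shut) to 1 (fully open), set as the call begins (- or left out, the last holds). The fingers move at their own pace and stop on an object; the grip force is fixed at half the most. Time passes only in rows, so rows that do not move let the fingers close, or fill a call up. It gives the time, the measured TCP pose, the force, the opening and the grip force at its end, in the units of the state.
- get_obs(): the state, without advancing time (a new reading comes with each control period).
- snapshot(name): name is "scene" or "top" or "wrist"; returns the picture (420x560x3 uint8, red, green, blue); there is no depth.
- calibration(name): a dict with "K" (3x3 intrinsics, pixels), "cam_to_world" (4x4, takes a point from camera to world coordinates). Camera axes: x right, y up, looking along -z (the intrinsics and any distortion apply to the point x, -y, -z); pixel columns grow to the right and rows downward; lengths in m; the calibration is good to about 2 mm. A picture is of the moment at which its call begins: read the wrist's pose just before it. calibration takes no time and is no camera call; for the wrist camera it gives the pose at the moment of the call.
- finish_job(): hands the job in; it is judged then, once.
Trained networks look in the newest picture that a camera, given by its name, has taken for a name from the list of things; names that differ only in an ending like _2 or _b are one class to them, and where a whole thing is asked for, a point or a joint stands for the part that bears it (a point fixed in the world has none). Each returns a list of dicts, best first, with "score" (0 to 1); they miss things now and then, are a little off and sometimes report something else, mostly with a low value. They report only what shows in the picture. A call takes as long as a camera call. They do not tell look-alikes from the thing itself.
- outline_of(camera, target): "mask" (420x560 bool, what is visible of it) and "rect" ([centre column, centre row, width, height] in pixels, round what is visible of it).
The state is a dict: "time": time; "joints": joint angles; "dq": joint speeds; "effort": joint torques, N m; "tool_pos": TCP position; "eef_rot": TCP orientation; "wrist_force": force on the tool from outside, world axes, zero at the start; "moment": the same for the moment, N m; "finger_gap": finger opening in m; "grip_force": force on a finger pad.
Only numpy, scipy, OpenCV 4.12 (cv2) and the standard library are available. Lean on these libraries where they do the work, as an engineer would, in place of code of your own. Each camera call takes 0.05 s, during which the arm holds its last target. There are 200 camera calls.

## Working session

There is one attempt and no reset: what is moved stays moved. The work goes in short steps, Python scripts to look and compute and a shell command to move; the robot and the scene stay as the last step left them, time stands still between calls to the robot, and variables do not carry over. Pictures are saved under pics/ and viewed, at most 10 in all, crops included, and the job is handed in when it is done.

```bash
mkdir -p pics; cat > h.py <<'E'
import numpy as np,cv2
from plant import *
from scipy.spatial.transform import Rotation as R
def ray(cam,uv,z):
    c=calibration(cam);K=np.array(c["K"]);T=np.array(c["cam_to_world"])
    uv=np.atleast_2d(np.array(uv,float))
    d=np.array(c.get("dist",np.zeros(5)),float)
    p=cv2.undistortPoints(uv[:,None],K,d)[:,0]
    D=np.c_[p[:,0],-p[:,1],-np.ones(len(p))]@T[:3,:3].T
    o=T[:3,3];return o+D*((z-o[2])/D[:,2])[:,None]
def proj(cam,P):
    c=calibration(cam);K=np.array(c["K"]);T=np.linalg.inv(np.array(c["cam_to_world"]))
    P=np.atleast_2d(P)@T[:3,:3].T+T[:3,3];P=P*[1,-1,-1];q=P@K.T
    return q[:,:2]/q[:,2:]
def snap(cam,name=None):
    im=snapshot(cam)
    if name: cv2.imwrite(f"pics/{name}.png",cv2.cvtColor(im,cv2.COLOR_RGB2BGR))
    return im
E
python3 - <<'E'
from h import *
o=get_obs();print(o["time"],o["tool_pos"],R.from_rotvec(o["eef_rot"]).as_matrix().round(3),grasp_offset,o["finger_gap"])
print(calibration("top").keys(),np.array(calibration("top")["cam_to_world"]).round(3),np.array(calibration("scene")["cam_to_world"]).round(3))
snap("top","top");snap("scene","scene")
for c in ["top","scene"]:
  for t in ["beam","tester","yellow_grip","brown_grip","mug","bottle","wrench"]:
    for r in outline_of(c,t)[:4]: print(c,t,round(r["score"],2),np.round(r["rect"]),r["mask"].sum())
E
```

```text
0.0 [ 0.26762947 -0.56440941  0.2048638 ] [[ 0.904  0.429 -0.001]
 [ 0.429 -0.904  0.001]
 [-0.    -0.001 -1.   ]] 0.0188 0.09394920663536643
dict_keys(['K', 'cam_to_world']) [[ 0.012  0.987 -0.158  0.354]
 [-1.     0.012 -0.002 -0.093]
 [ 0.     0.158  0.987  1.36 ]
 [ 0.     0.     0.     1.   ]] [[ 0.102 -0.576  0.811  1.543]
 [ 0.995  0.041 -0.097 -0.215]
 [ 0.023  0.816  0.577  0.811]
 [ 0.     0.     0.     1.   ]]
top beam 0.88 [228. 196.  88.  30.] 1318
top tester 0.91 [451. 278.  62.  47.] 1119
top tester 0.88 [398. 169.  75.  29.] 1147
top tester 0.61 [349. 217.  40.  73.] 1098
top tester 0.59 [226. 197.  91.  30.] 1010
top yellow_grip 0.87 [351. 217.  32.  70.] 1090
top yellow_grip 0.87 [450. 278.  56.  48.] 1142
top yellow_grip 0.77 [397. 169.  75.  28.] 1167
top brown_grip 0.84 [394. 170.  73.  28.] 1193
top brown_grip 0.63 [447. 276.  54.  50.] 1225
top brown_grip 0.62 [348. 217.  38.  68.] 938
top mug 0.96 [133. 248.  33.  28.] 737
top mug 0.29 [227. 201.  90.  32.] 1217
top bottle 0.77 [125. 191.  38.  24.] 578
top bottle 0.43 [228. 198.  91.  31.] 1033
top wrench 0.71 [228. 260.  39.  40.] 247
scene beam 0.84 [342. 239.  91.  39.] 1736
scene tester 0.97 [152. 269.  83.  50.] 2192
scene tester 0.97 [118. 196.  52.  48.] 1196
scene tester 0.79 [213. 220.  34.  58.] 1170
scene tester 0.33 [329. 209.  20.  26.] 117
scene yellow_grip 0.74 [213. 223.  30.  59.] 1123
scene yellow_grip 0.65 [154. 268.  87.  52.] 2251
scene yellow_grip 0.63 [121. 193.  47.  52.] 1213
scene brown_grip 0.93 [213. 223.  29.  61.] 1145
scene brown_grip 0.92 [118. 193.  50.  49.] 1203
scene brown_grip 0.68 [154. 270.  82.  48.] 2010
scene mug 0.68 [414. 199.  29.  28.] 734
scene bottle 0.66 [448. 219.  33.  55.] 980
scene wrench 0.44 [327. 209.  26.  29.] 196
scene wrench 0.2 [341. 240.  90.  42.] 1701
```

```bash
python3 - <<'E'
import cv2
a=cv2.imread("pics/top.png");cv2.imwrite("pics/topc.png",cv2.resize(a[130:330,90:510],(798,380),interpolation=cv2.INTER_CUBIC))
from h import *
for n,uv in dict(t1=(451,278),t2=(398,169),t3=(349,217)).items():
  p=ray("top",uv,.07)[0];print(n,p.round(3),np.hypot(*p[:2]))
E
```

```text
t1 [ 0.357 -0.622  0.07 ] 0.7171055147524584
t2 [ 0.707 -0.468  0.07 ] 0.847463316683014
t3 [ 0.546 -0.305  0.07 ] 0.6255942784650804
```

View pics/topc.png

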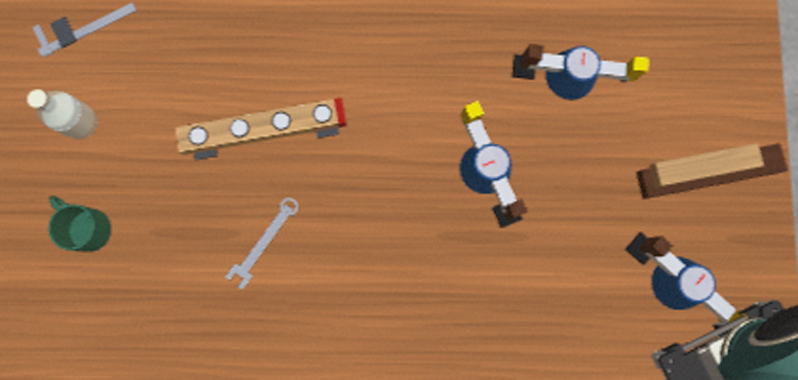

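View pics/scene.png

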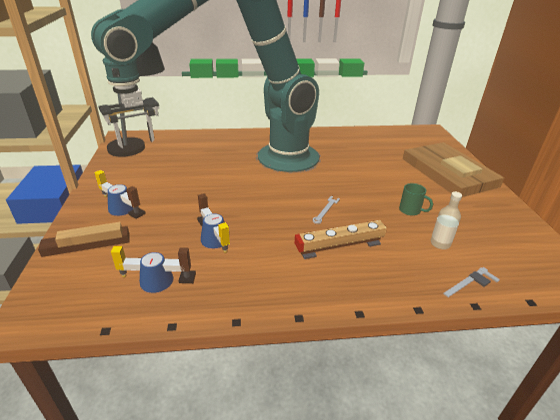

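The top crop shows three testers and the beam. In crop pixels, the red end is at (341,112) and the pads run from (322,113) to (198,135). The middle tester (yellow 474,110; brown 512,210) is nearest the base, at 0.63 m. The other two are at 0.72 and 0.85 m.

```bash
python3 - <<'E'
from h import *
f=lambda u,v:(u/1.9+90,v/1.9+130)
y=ray("top",f(474,108),.116)[0];b=ray("top",f(513,208),.116)[0]
print("y",y,"b",b,np.linalg.norm(y-b),np.degrees(np.arctan2(*(y-b)[[1,0]])))
P=ray("top",[f(322,113),f(281,120),f(239,128),f(198,135)],.061);print(P.round(4));d=P[3]-P[0];print(np.linalg.norm(d)/3,np.degrees(np.arctan2(d[1],d[0])))
# top cam colour refine
im=snapshot("top");hsv=cv2.cvtColor(im,cv2.COLOR_RGB2HSV)
m=(cv2.inRange(hsv,(25,150,150),(35,255,255))>0);n,l,s,c=cv2.connectedComponentsWithStats(m.astype('uint8'));print(s[1:],c[1:])
for t,z in (("mug",.05),("bottle",.1),("wrench",.005)):
  r=outline_of("top",t)[0]["rect"];print(t,ray("top",r[:2],z))
E
```

```text
y [ 0.63429136 -0.26933013  0.116     ] b [ 0.46988498 -0.33052049  0.116     ] 0.17542439125334885 20.414747441993594
[[ 0.6348 -0.0157  0.061 ]
 [ 0.6217  0.0544  0.061 ]
 [ 0.6069  0.126   0.061 ]
 [ 0.5939  0.1957  0.061 ]]
0.07177590312569304 100.9593867723736
[[423 160   8   8  54]
 [335 183  10  10  59]] [[426.61111111 163.22222222]
 [339.10169492 187.52542373]]
mug [[0.43973166 0.38258932 0.05      ]]
bottle [[0.62099843 0.40953932 0.1       ]]
wrench [[0.41487722 0.08296189 0.005     ]]
```

```bash
python3 -m creep '[{"travel":[15,-4,0],"roll":0},{"travel":[30,-7,0],"roll":0},{"travel":[32,-8,0],"roll":0},{"travel":[32,-8,0],"roll":0},{"travel":[32,-8,0],"roll":0},{"travel":[32,-8,0],"roll":0},{"travel":[32,-8,0],"roll":0},{"travel":[32,-8,0],"roll":0}]' 1
python3 -m creep '[{"travel":[32,-8,0],"roll":0},{"travel":[32,-8,0],"roll":0},{"travel":[32,-8,0],"roll":0},{"travel":[32,-8,0],"roll":0},{"travel":[32,-8,0],"roll":0},{"travel":[30,-6,0],"roll":0},{"travel":[17,-4,0],"roll":0},{"travel":[0,0,0],"roll":5}]' 1
cat >> h.py <<'E'
def state():
    o=get_obs();M=R.from_rotvec(o["eef_rot"]).as_matrix()
    print("t",round(o["time"],2),"tcp",np.round(o["tool_pos"],4),"yaw",round(np.degrees(np.arctan2(M[1,0],M[0,0])),2),"F",np.round(o["wrist_force"],2),"M",np.round(o["moment"],2),"gap",round(o["finger_gap"],4))
    return np.array(o["tool_pos"]),M
def need(target):
    p,M=state();d=np.array(target)-p;print("tool travel mm",(M.T@d*1000).round(1))
E
python3 - <<'E'
from h import *
need([.634,-.269,.07]);snap("wrist","w1")
E
```

```text
time: 1.67
tool_pos: [0.4578, -0.4087, 0.2056]
eef_rot: [3.065, 0.69, 0.0]
wrist_force: [-0.3, -0.1, -0.7]
finger_gap: 0.0939
grip_force: 0.0
time: 2.33
tool_pos: [0.6249, -0.2722, 0.2049]
eef_rot: [-3.089, -0.565, -0.001]
wrist_force: [-0.1, -0.3, -0.1]
finger_gap: 0.0939
grip_force: 0.0
t 2.33 tcp [ 0.6249 -0.2722  0.2049] yaw 20.74 F [-0.07 -0.29 -0.09] M [-0.05 -0.01 -0.01] gap 0.0939
tool travel mm [  9.5   0.5 134.9]
```

View pics/w1.png

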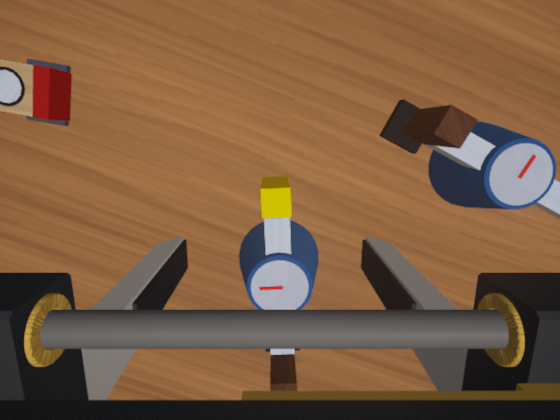

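The wrist view shows the yellow top face at about (276,202), centred between the fingers, with the red marker on the white disc behind it. I'll measure the face.

```bash
python3 - <<'E'
from h import *
im=snapshot("wrist");hsv=cv2.cvtColor(im,cv2.COLOR_RGB2HSV)
m=((hsv[...,0]>25)&(hsv[...,0]<34)&(hsv[...,1]>180)&(hsv[...,2]>190)).astype('uint8')
n,l,s,c=cv2.connectedComponentsWithStats(m);i=1+s[1:,4].argmax();print(s[i],c[i])
p=ray("wrist",c[i],.116)[0];print(p)
m2=cv2.minAreaRect(np.argwhere(l==i)[:,::-1].astype('float32'));q=ray("wrist",cv2.boxPoints(m2),.116);print(np.diff(q,axis=0)[:,:2]*1000)
for r in ray("wrist",[(276,215),(283,345)],.074):print(r)
need([p[0],p[1],.07])
E
```

```text
[258 185  31  30 842] [273.50356295 199.54750594]
[ 0.6322396  -0.27361701  0.116     ]
[[  8.9734978  -20.86349846]
 [-20.68602944  -9.09084223]
 [ -9.16605254  21.25646094]]
[ 0.61149215 -0.28366197  0.074     ]
[ 0.48886404 -0.33648083  0.074     ]
t 2.43 tcp [ 0.6224 -0.2757  0.2051] yaw 20.29 F [-1.28 -0.5  -1.1 ] M [-0.01  0.01  0.03] gap 0.0941
tool travel mm [ 10.    1.4 135.1]
```

```bash
python3 -m creep '[{"travel":[5,1,5],"roll":-2},{"travel":[5,0.5,15],"roll":0},{"travel":[0,0,25],"roll":0},{"travel":[0,0,25],"roll":0},{"travel":[0,0,25],"roll":0},{"travel":[0,0,22],"roll":0},{"travel":[0,0,14],"roll":0},{"travel":[0,0,6],"roll":0}]' 1
python3 -m creep '[{"travel":[0,0,0],"roll":0},{"travel":[0,0,0],"roll":0},{"travel":[0,0,0],"roll":0},{"travel":[0,0,0],"roll":0},{"travel":[0,0,0],"roll":0},{"travel":[0,0,0],"roll":0},{"travel":[0,0,0],"roll":0},{"travel":[0,0,0],"roll":0}]' 0
python3 -m creep '[{"travel":[0,0,0],"roll":0},{"travel":[0,0,0],"roll":0},{"travel":[0,0,-3],"roll":0},{"travel":[0,0,-8],"roll":0},{"travel":[0,0,-12],"roll":0},{"travel":[0,0,-12],"roll":0},{"travel":[0,0,-5],"roll":0},{"travel":[0,0,0],"roll":0}]' 0
python3 - <<'E'
from h import *
state();snap("scene","s2");a=cv2.imread("pics/s2.png");cv2.imwrite("pics/s2c.png",cv2.resize(a[130:310,100:400],(800,480)))
E
```

```text
time: 3.1
tool_pos: [0.6305, -0.2739, 0.0655]
eef_rot: [-3.08, -0.609, 0.005]
wrist_force: [0.3, -0.5, 0.1]
finger_gap: 0.0941
grip_force: 0.0
time: 3.77
tool_pos: [0.6322, -0.2737, 0.0686]
eef_rot: [3.082, 0.609, 0.0]
wrist_force: [-0.5, 0.3, -0.1]
finger_gap: 0.0443
grip_force: 0.0
time: 4.43
tool_pos: [0.633, -0.2741, 0.1107]
eef_rot: [3.08, 0.609, 0.004]
wrist_force: [0.5, -0.4, -2.1]
finger_gap: 0.0242
grip_force: 30.0
t 4.43 tcp [ 0.633  -0.2741  0.1107] yaw 22.37 F [ 0.5  -0.36 -2.11] M [ 0.12 -0.18 -0.03] gap 0.0242
```

View pics/s2c.png

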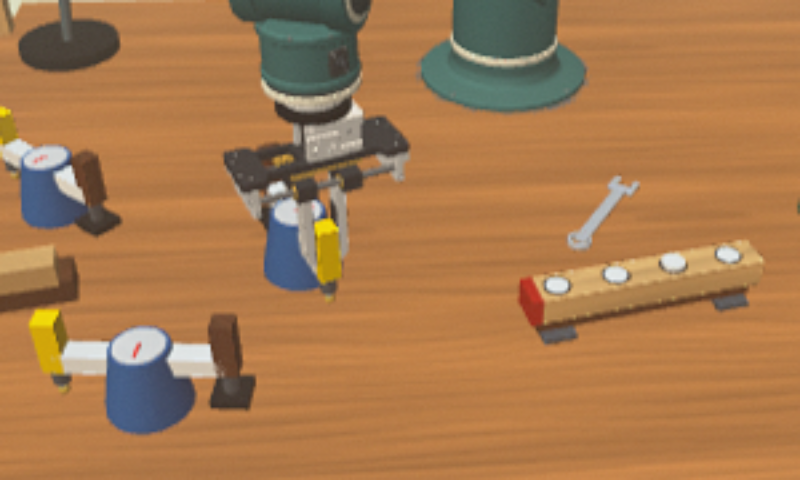

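The tester hangs level from the yellow grip, and the beam is clear at crop (545–760, 240–320). Now I'll check the pad positions with the scene camera.

```bash
python3 - <<'E'
from h import *
f=lambda u,v:(100+u*.375,130+v*.375)
print(ray("scene",[f(557,286),f(616,275),f(674,263),f(729,255)],.062).round(4))
print(ray("scene",[f(557,286),f(616,275),f(674,263),f(729,255)],.0675).round(4))
need([.6348,-.0157,.145])
E
python3 -m creep '[{"travel":[0,0,-10],"roll":2},{"travel":[0,0,-15],"roll":2},{"travel":[0,0,-9],"roll":2},{"travel":[0,0,0],"roll":2},{"travel":[0,0,0],"roll":2},{"travel":[0,0,0],"roll":1.4},{"travel":[0,0,0],"roll":0},{"travel":[0,0,0],"roll":0}]'
python3 - <<'E'
from h import *
need([.6348,-.0157,.145])
E
```

```text
[[ 0.6391 -0.0153  0.062 ]
 [ 0.6245  0.0557  0.062 ]
 [ 0.6074  0.1284  0.062 ]
 [ 0.5971  0.1977  0.062 ]]
[[ 0.6458 -0.0168  0.0675]
 [ 0.6312  0.0537  0.0675]
 [ 0.6143  0.1259  0.0675]
 [ 0.604   0.1947  0.0675]]
t 4.48 tcp [ 0.6325 -0.2739  0.1095] yaw 22.37 F [ 0.29 -0.59 -3.13] M [ 0.1  -0.19 -0.01] gap 0.0238
tool travel mm [ 100.4 -237.9  -35.6]
time: 5.15
tool_pos: [0.6319, -0.2736, 0.142]
eef_rot: [-3.127, -0.302, 0.001]
wrist_force: [0.1, -0.2, -1.8]
finger_gap: 0.0238
grip_force: 30.0
t 5.15 tcp [ 0.6319 -0.2736  0.142 ] yaw 11.03 F [ 0.08 -0.2  -1.77] M [ 0.08 -0.25 -0.04] gap 0.0238
tool travel mm [  52.2 -252.6   -3. ]
```

```bash
python3 -m creep '[{"travel":[3,-12,-3],"roll":0},{"travel":[5,-24,0],"roll":0},{"travel":[6,-28,0],"roll":0},{"travel":[6,-28,0],"roll":0},{"travel":[6,-28,0],"roll":0},{"travel":[6,-28,0],"roll":0},{"travel":[6,-28,0],"roll":0},{"travel":[6,-28,0],"roll":0}]'
python3 -m creep '[{"travel":[5,-26,0],"roll":0},{"travel":[4,-16,0],"roll":0},{"travel":[1,-6,0],"roll":0},{"travel":[0,0,0],"roll":0},{"travel":[0,0,0],"roll":0},{"travel":[0,0,0],"roll":0},{"travel":[0,0,0],"roll":0},{"travel":[0,0,0],"roll":0}]'
python3 - <<'E'
from h import *
need([.637,-.0155,.113])
print([np.round(get_obs()["wrist_force"],2)]);snap("scene","s3");print(proj("scene",[.637,-.0155,.09]));a=cv2.imread("pics/s3.png");cv2.imwrite("pics/s3c.png",cv2.resize(a[150:300,230:430],(800,600)))
state()
E
```

```text
time: 5.82
tool_pos: [0.6362, -0.0629, 0.1456]
eef_rot: [-3.127, -0.302, -0.0]
wrist_force: [-0.1, -0.4, -2.2]
finger_gap: 0.0239
grip_force: 30.0
time: 6.48
tool_pos: [0.6371, -0.0172, 0.1454]
eef_rot: [3.127, 0.298, -0.0]
wrist_force: [-0.9, -0.2, -1.6]
finger_gap: 0.0237
grip_force: 30.0
t 6.48 tcp [ 0.6371 -0.0172  0.1454] yaw 10.89 F [-0.89 -0.19 -1.59] M [ 0.05 -0.21  0.03] gap 0.0237
tool travel mm [ 0.2 -1.7 32.4]
[array([-0.89, -0.19, -1.59])]
[[309.32355413 229.50254581]]
t 6.53 tcp [ 0.6371 -0.0169  0.1454] yaw 10.91 F [-0.67 -0.   -2.05] M [ 0.12 -0.21  0.02] gap 0.0236
```

View pics/s3c.png

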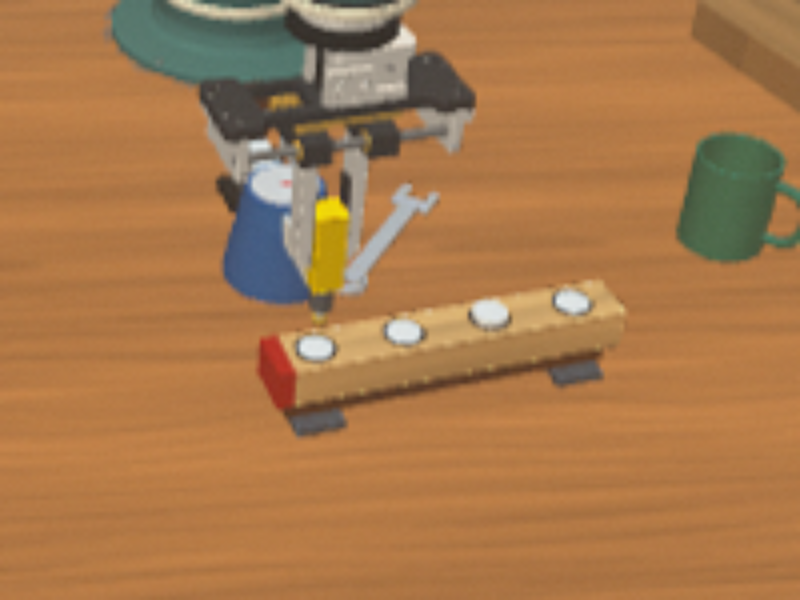

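The brass tip is at crop (319,322), directly above pad 1 at (316,348). The tester is upright, so I'll lower it.

```bash
cat > feel.py <<'E'
from h import *
F=[];Z=[]
for i in range(8):
    snapshot("top");o=get_obs();F.append(o["wrist_force"]);Z.append(o["tool_pos"])
print("FEEL",np.mean(F,0).round(2),np.std(F,0).round(2),np.mean(Z,0).round(4),round(o["time"],2))
E
python3 feel.py
python3 -m creep '[{"travel":[0,-1,6],"roll":0},{"travel":[0,0,8],"roll":0},{"travel":[0,0,6],"roll":0},{"travel":[0,0,5],"roll":0},{"travel":[0,0,4],"roll":0},{"travel":[0,0,3],"roll":0},{"travel":[0,0,0],"roll":0},{"travel":[0,0,0],"roll":0}]'
python3 feel.py
```

```text
FEEL [ 0.35 -0.21 -2.46] [0.5  0.44 0.81] [ 0.6372 -0.0163  0.1454] 6.93
time: 7.6
tool_pos: [0.637, -0.0151, 0.1134]
eef_rot: [-3.127, -0.3, 0.0]
wrist_force: [-0.9, 0.3, -0.8]
finger_gap: 0.0237
grip_force: 30.0
FEEL [-1.16  0.11 -0.27] [0.27 0.73 0.38] [ 0.637  -0.0151  0.1137] 8.0
```

```bash
for k in 2; do
python3 -m creep '[{"travel":[0,0,-8],"roll":0},{"travel":[0,0,-12],"roll":0},{"travel":[0,-10,0],"roll":0},{"travel":[0,-20,0],"roll":0},{"travel":[0,-20,0],"roll":0},{"travel":[0,-16,0],"roll":0},{"travel":[0,-6,0],"roll":0},{"travel":[0,0,0],"roll":0}]'
python3 -m creep '[{"travel":[0,0,5],"roll":0},{"travel":[0,0,5],"roll":0},{"travel":[0,0,4],"roll":0},{"travel":[0,0,3],"roll":0},{"travel":[0,0,3],"roll":0},{"travel":[0,0,0],"roll":0},{"travel":[0,0,0],"roll":0},{"travel":[0,0,0],"roll":0}]'
done; python3 feel.py
```

```text
time: 8.67
tool_pos: [0.6231, 0.0579, 0.1339]
eef_rot: [-3.126, -0.304, -0.001]
wrist_force: [-1.0, -0.1, -1.9]
finger_gap: 0.0241
grip_force: 30.0
time: 9.33
tool_pos: [0.6233, 0.0554, 0.1136]
eef_rot: [3.127, 0.3, -0.0]
wrist_force: [-0.9, -0.7, -0.0]
finger_gap: 0.0236
grip_force: 30.0
FEEL [-0.47 -1.43 -0.46] [0.57 0.58 0.6 ] [0.6233 0.0556 0.1136] 9.73
```

```bash

python3 -m creep '[{"travel":[0,0,-8],"roll":0},{"travel":[0,0,-12],"roll":0},{"travel":[0,-10,0],"roll":0},{"travel":[0,-20,0],"roll":0},{"travel":[0,-20,0],"roll":0},{"travel":[0,-16,0],"roll":0},{"travel":[0,-6,0],"roll":0},{"travel":[0,0,0],"roll":0}]'
python3 -m creep '[{"travel":[0,0,5],"roll":0},{"travel":[0,0,5],"roll":0},{"travel":[0,0,4],"roll":0},{"travel":[0,0,3],"roll":0},{"travel":[0,0,3],"roll":0},{"travel":[0,0,0],"roll":0},{"travel":[0,0,0],"roll":0},{"travel":[0,0,0],"roll":0}]'
python3 feel.py
python3 -m creep '[{"travel":[0,0,-8],"roll":0},{"travel":[0,0,-12],"roll":0},{"travel":[0,-10,0],"roll":0},{"travel":[0,-20,0],"roll":0},{"travel":[0,-20,0],"roll":0},{"travel":[0,-16,0],"roll":0},{"travel":[0,-6,0],"roll":0},{"travel":[0,0,0],"roll":0}]'
python3 feel.py
python3 -m creep '[{"travel":[0,0,5],"roll":0},{"travel":[0,0,5],"roll":0},{"travel":[0,0,4],"roll":0},{"travel":[0,0,3],"roll":0},{"travel":[0,0,3],"roll":0},{"travel":[0,0,0],"roll":0},{"travel":[0,0,0],"roll":0},{"travel":[0,0,0],"roll":0}]'
python3 feel.py
```

```text
time: 10.4
tool_pos: [0.6091, 0.1287, 0.1338]
eef_rot: [-3.126, -0.305, -0.0]
wrist_force: [0.1, -1.1, -2.2]
finger_gap: 0.024
grip_force: 30.0
time: 11.07
tool_pos: [0.6096, 0.126, 0.1135]
eef_rot: [3.127, 0.3, -0.0]
wrist_force: [-0.4, -1.0, 1.0]
finger_gap: 0.024
grip_force: 30.0
FEEL [-0.01 -2.49  1.15] [0.27 0.64 0.38] [0.6096 0.1262 0.1135] 11.47
time: 12.13
tool_pos: [0.5952, 0.1994, 0.1337]
eef_rot: [-3.126, -0.305, -0.0]
wrist_force: [-0.4, -0.5, -2.4]
finger_gap: 0.0239
grip_force: 30.0
FEEL [-0.17 -0.48 -2.36] [0.32 0.54 0.56] [0.5961 0.1963 0.1335] 12.53
time: 13.2
tool_pos: [0.5959, 0.1969, 0.1136]
eef_rot: [3.127, 0.3, -0.0]
wrist_force: [-1.2, -1.7, 0.1]
finger_gap: 0.0238
grip_force: 30.0
FEEL [-0.74 -1.22  0.04] [0.48 0.48 0.47] [0.5959 0.1969 0.1136] 13.6
```

Upward force with the weight removed was about 2.1, 2.0, 3.6 and 2.4 N, so place 3 is high by about 1.3 N, which matches 6–7 mm of extra spring. Now I'll carry the tester beyond the red end and stand it there.

```bash

python3 -m creep '[{"travel":[0,0,-8],"roll":0},{"travel":[0,0,-14],"roll":0},{"travel":[0,0,-10],"roll":0},{"travel":[0,12,0],"roll":0},{"travel":[0,24,0],"roll":0},{"travel":[0,30,0],"roll":0},{"travel":[0,30,0],"roll":0},{"travel":[0,30,0],"roll":0}]'
python3 -m creep '[{"travel":[0,30,0],"roll":0},{"travel":[0,30,0],"roll":0},{"travel":[0,30,0],"roll":0},{"travel":[0,30,0],"roll":0},{"travel":[0,30,0],"roll":0},{"travel":[0,30,0],"roll":0},{"travel":[0,30,0],"roll":0},{"travel":[0,20,0],"roll":0}]'
python3 -m creep '[{"travel":[0,10,0],"roll":0},{"travel":[0,0,0],"roll":0},{"travel":[0,0,10],"roll":0},{"travel":[0,0,20],"roll":0},{"travel":[0,0,16],"roll":0},{"travel":[0,0,10],"roll":0},{"travel":[0,0,6],"roll":0},{"travel":[0,0,2],"roll":0}]'
python3 - <<'E'
from h import *
state();snap("scene","s4");a=cv2.imread("pics/s4.png");cv2.imwrite("pics/s4c.png",cv2.resize(a[150:300,180:380],(800,600)));state()
E
```

```text
time: 14.27
tool_pos: [0.6199, 0.0712, 0.1455]
eef_rot: [3.127, 0.3, 0.0]
wrist_force: [0.5, -0.7, -1.8]
finger_gap: 0.0243
grip_force: 30.0
time: 14.93
tool_pos: [0.6633, -0.1569, 0.1453]
eef_rot: [3.126, 0.296, -0.0]
wrist_force: [0.4, -0.8, -2.8]
finger_gap: 0.0241
grip_force: 30.0
time: 15.6
tool_pos: [0.6652, -0.1611, 0.0803]
eef_rot: [-3.126, -0.302, 0.002]
wrist_force: [-0.2, 0.1, -1.9]
finger_gap: 0.0239
grip_force: 30.0
t 15.6 tcp [ 0.6652 -0.1611  0.0803] yaw 11.04 F [-0.19  0.12 -1.94] M [ 0.08 -0.25  0.05] gap 0.0239
t 15.65 tcp [ 0.6654 -0.1615  0.0808] yaw 11.02 F [-0.38  0.97 -2.56] M [ 0.07 -0.16 -0.03] gap 0.0238
```

View pics/s4c.png

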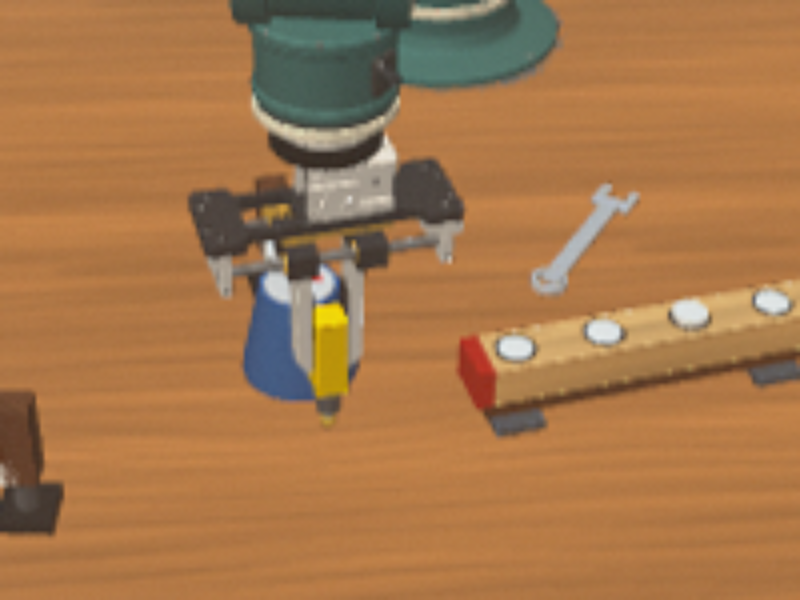

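The tester is upright and about 12 mm off the bench, clear of the beam. Pad 3 at crop (690,314) shows a raised edge, which agrees with the force readings. I'll lower the last 12 mm and release.

```bash

python3 -m creep '[{"travel":[0,0,4],"roll":0},{"travel":[0,0,3],"roll":0},{"travel":[0,0,2],"roll":0},{"travel":[0,0,2],"roll":0},{"travel":[0,0,1],"roll":0},{"travel":[0,0,0],"roll":0},{"travel":[0,0,0],"roll":0},{"travel":[0,0,0],"roll":0}]'
python3 -c "
from h import *
state()"
python3 -m creep '[{"travel":[0,0,0],"roll":0},{"travel":[0,0,0],"roll":0},{"travel":[0,0,0],"roll":0},{"travel":[0,0,0],"roll":0},{"travel":[0,0,0],"roll":0},{"travel":[0,0,0],"roll":0},{"travel":[0,0,0],"roll":0},{"travel":[0,0,0],"roll":0}]' 1
python3 -m creep '[{"travel":[0,0,-8],"roll":0},{"travel":[0,0,-20],"roll":0},{"travel":[0,0,-28],"roll":0},{"travel":[0,0,-28],"roll":0},{"travel":[0,0,-28],"roll":0},{"travel":[0,0,-18],"roll":0},{"travel":[0,0,-8],"roll":0},{"travel":[0,0,0],"roll":0}]' 1
python3 -m creep '[{"travel":[-15,0,0],"roll":0},{"travel":[-30,0,0],"roll":0},{"travel":[-32,0,0],"roll":0},{"travel":[-32,0,0],"roll":0},{"travel":[-30,0,0],"roll":0},{"travel":[-20,0,0],"roll":0},{"travel":[-10,0,0],"roll":0},{"travel":[0,0,0],"roll":0}]' 1
python3 -c "
from h import *
state();snap('wrist','w2');state()"
```

```text
time: 16.32
tool_pos: [0.6663, -0.1623, 0.0705]
eef_rot: [3.127, 0.3, 0.003]
wrist_force: [-0.4, 1.3, 6.8]
finger_gap: 0.0239
grip_force: 30.0
t 16.32 tcp [ 0.6663 -0.1623  0.0705] yaw 10.97 F [-0.37  1.29  6.81] M [ 0.33  0.34 -0.15] gap 0.0239
time: 16.98
tool_pos: [0.6655, -0.1623, 0.0694]
eef_rot: [-3.127, -0.3, 0.0]
wrist_force: [-0.8, -0.6, -0.0]
finger_gap: 0.0738
grip_force: 0.0
time: 17.65
tool_pos: [0.6663, -0.1625, 0.2096]
eef_rot: [3.126, 0.3, 0.005]
wrist_force: [0.1, 0.8, 0.2]
finger_gap: 0.0944
grip_force: 0.0
time: 18.32
tool_pos: [0.4979, -0.1951, 0.2068]
eef_rot: [-3.127, -0.298, 0.002]
wrist_force: [0.7, -0.1, -0.5]
finger_gap: 0.0934
grip_force: 0.0
t 18.32 tcp [ 0.4979 -0.1951  0.2068] yaw 10.88 F [ 0.66 -0.11 -0.51] M [0.01 0.01 0.01] gap 0.0934
t 18.37 tcp [ 0.4994 -0.1946  0.207 ] yaw 10.94 F [0.9  0.58 0.11] M [ 0.02  0.02 -0.03] gap 0.0939
```

View pics/w2.png

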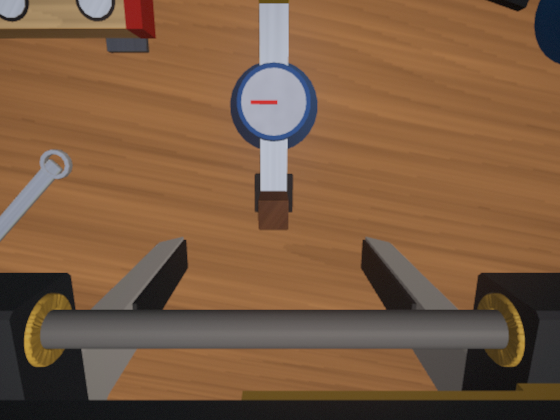

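The tester stands on its own. The brown grip's top face is at about (273,214), in line with the tool.

```bash
python3 - <<'E'
from h import *
p=ray("wrist",[(273,214)],.116)[0];print(p);need([p[0],p[1],.068])
print(ray("wrist",[(273,102)],.080)) # base top disc centre
E
```

```text
[ 0.49789902 -0.19605292  0.116     ]
t 18.37 tcp [ 0.4994 -0.1946  0.207 ] yaw 10.94 F [0.9  0.58 0.11] M [ 0.02  0.02 -0.03] gap 0.0939
tool travel mm [ -1.7   1.2 139. ]
[[ 0.58337386 -0.17960124  0.08      ]]
```

```bash

python3 -m creep '[{"travel":[-3,1,7],"roll":0},{"travel":[0,0,20],"roll":0},{"travel":[0,0,26],"roll":0},{"travel":[0,0,26],"roll":0},{"travel":[0,0,24],"roll":0},{"travel":[0,0,20],"roll":0},{"travel":[0,0,11],"roll":0},{"travel":[0,0,4],"roll":0}]' 1
python3 -m creep '[{"travel":[0,0,0],"roll":0},{"travel":[0,0,0],"roll":0},{"travel":[0,0,0],"roll":0},{"travel":[0,0,0],"roll":0},{"travel":[0,0,0],"roll":0},{"travel":[0,0,0],"roll":0},{"travel":[0,0,0],"roll":0},{"travel":[0,0,0],"roll":0}]' 0
python3 -m creep '[{"travel":[0,0,0],"roll":0},{"travel":[0,0,0],"roll":0},{"travel":[0,0,0],"roll":0},{"travel":[0,0,-6],"roll":0},{"travel":[0,0,-16],"roll":0},{"travel":[0,0,-24],"roll":0},{"travel":[0,0,-24],"roll":0},{"travel":[0,0,-10],"roll":0}]' 0
python3 -c "
from h import *
need([0.609,0.1265,.150])"
```

```text
time: 19.03
tool_pos: [0.4964, -0.1953, 0.0671]
eef_rot: [-3.125, -0.301, 0.004]
wrist_force: [-1.5, 0.6, 0.1]
finger_gap: 0.0945
grip_force: 0.0
time: 19.7
tool_pos: [0.4969, -0.1961, 0.0696]
eef_rot: [3.127, 0.3, 0.0]
wrist_force: [-0.5, 0.1, -0.2]
finger_gap: 0.0443
grip_force: 0.0
time: 20.37
tool_pos: [0.4977, -0.1964, 0.1524]
eef_rot: [3.126, 0.3, 0.004]
wrist_force: [1.3, 0.0, -2.1]
finger_gap: 0.0238
grip_force: 30.0
t 20.37 tcp [ 0.4977 -0.1964  0.1524] yaw 10.97 F [ 1.27  0.03 -2.14] M [0.06 0.19 0.08] gap 0.0238
tool travel mm [ 170.7 -295.8    2.4]
```

```bash

python3 -m creep '[{"travel":[6,-11,0],"roll":0},{"travel":[12,-21,0],"roll":0},{"travel":[14,-24,0],"roll":0},{"travel":[14,-24,0],"roll":0},{"travel":[14,-24,0],"roll":0},{"travel":[14,-24,0],"roll":0},{"travel":[14,-24,0],"roll":0},{"travel":[14,-24,0],"roll":0}]'
python3 -m creep '[{"travel":[14,-24,0],"roll":0},{"travel":[14,-24,0],"roll":0},{"travel":[14,-24,0],"roll":0},{"travel":[12,-22,0],"roll":0},{"travel":[10,-16,0],"roll":0},{"travel":[5,-9,0],"roll":0},{"travel":[0,0,0],"roll":0},{"travel":[0,0,0],"roll":0}]'
python3 - <<'E'
from h import *
need([.609,.1265,.117])
snap("scene","s5");a=cv2.imread("pics/s5.png");cv2.imwrite("pics/s5c.png",cv2.resize(a[150:300,250:450],(800,600)));state()
E
```

```text
time: 21.03
tool_pos: [0.5635, -0.0025, 0.149]
eef_rot: [-3.127, -0.3, 0.001]
wrist_force: [-0.1, -0.4, -2.5]
finger_gap: 0.024
grip_force: 30.0
time: 21.7
tool_pos: [0.6082, 0.1256, 0.1489]
eef_rot: [3.127, 0.3, -0.002]
wrist_force: [-0.7, -0.2, -3.5]
finger_gap: 0.0239
grip_force: 30.0
t 21.7 tcp [0.6082 0.1256 0.1489] yaw 10.97 F [-0.73 -0.23 -3.47] M [-0.09  0.21  0.01] gap 0.0239
tool travel mm [ 0.9 -0.8 31.9]
t 21.75 tcp [0.6083 0.1248 0.1491] yaw 10.92 F [ 0.12  0.86 -2.32] M [-0.04  0.25 -0.05] gap 0.0238
```

View pics/s5c.png

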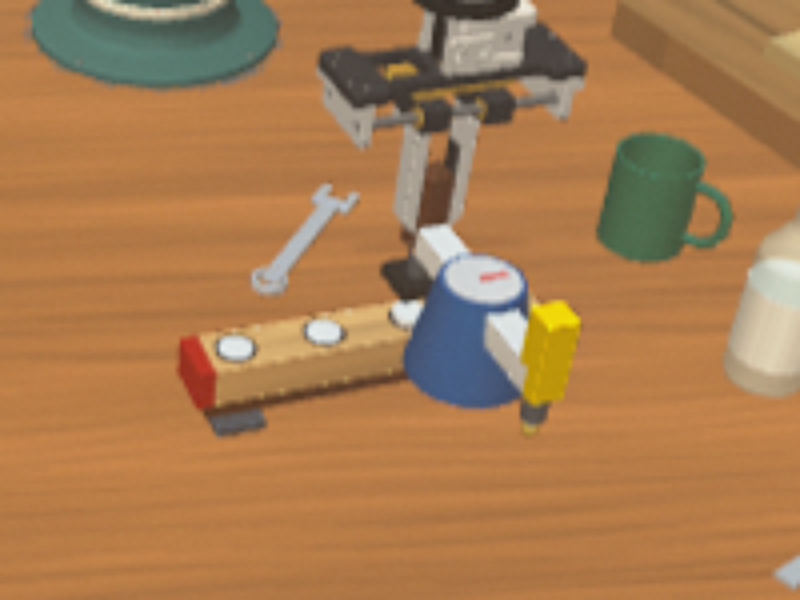

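The stamp is over pad 3, which peeks out at crop (410,313). The tester is level and the mug and bottle are clear, so I'll press in steps.

```bash

python3 -m creep '[{"travel":[0.5,-1,6],"roll":0},{"travel":[0,0,6],"roll":0},{"travel":[0,0,5],"roll":0},{"travel":[0,0,4],"roll":0},{"travel":[0,0,2],"roll":0},{"travel":[0,0,1],"roll":0},{"travel":[0,0,0],"roll":0},{"travel":[0,0,0],"roll":0}]'
python3 -m creep '[{"travel":[0,0,1],"roll":0},{"travel":[0,0,1],"roll":0},{"travel":[0,0,0],"roll":0},{"travel":[0,0,0],"roll":0},{"travel":[0,0,1],"roll":0},{"travel":[0,0,0],"roll":0},{"travel":[0,0,0],"roll":0},{"travel":[0,0,0],"roll":0}]'
python3 -m creep '[{"travel":[0,0,1],"roll":0},{"travel":[0,0,1],"roll":0},{"travel":[0,0,0],"roll":0},{"travel":[0,0,0],"roll":0},{"travel":[0,0,1],"roll":0},{"travel":[0,0,0],"roll":0},{"travel":[0,0,0],"roll":0},{"travel":[0,0,0],"roll":0}]'
python3 -m creep '[{"travel":[0,0,0.5],"roll":0},{"travel":[0,0,0.5],"roll":0},{"travel":[0,0,0],"roll":0},{"travel":[0,0,0],"roll":0},{"travel":[0,0,0.5],"roll":0},{"travel":[0,0,0],"roll":0},{"travel":[0,0,0],"roll":0},{"travel":[0,0,0],"roll":0}]'
```

```text
time: 22.42
tool_pos: [0.609, 0.1272, 0.1256]
eef_rot: [-3.127, -0.3, -0.0]
wrist_force: [-0.5, -1.4, -2.1]
finger_gap: 0.0238
grip_force: 30.0
time: 23.08
tool_pos: [0.6091, 0.1272, 0.1227]
eef_rot: [-3.127, -0.3, -0.001]
wrist_force: [-0.1, 0.1, 5.2]
finger_gap: 0.024
grip_force: 30.0
time: 23.75
tool_pos: [0.609, 0.1272, 0.1195]
eef_rot: [-3.127, -0.3, -0.0]
wrist_force: [0.9, 1.1, 3.0]
finger_gap: 0.0243
grip_force: 30.0
time: 24.42
tool_pos: [0.609, 0.1272, 0.118]
eef_rot: [-3.127, -0.3, -0.0]
wrist_force: [1.8, -0.6, 3.5]
finger_gap: 0.0237
grip_force: 30.0
```

```bash

for i in 1; do python3 -m creep '[{"travel":[0,0,0.5],"roll":0},{"travel":[0,0,0],"roll":0},{"travel":[0,0,0.5],"roll":0},{"travel":[0,0,0],"roll":0},{"travel":[0,0,0],"roll":0},{"travel":[0,0,0],"roll":0},{"travel":[0,0,0],"roll":0},{"travel":[0,0,0],"roll":0}]'
python3 -m creep '[{"travel":[0,0,0.5],"roll":0},{"travel":[0,0,0],"roll":0},{"travel":[0,0,0.5],"roll":0},{"travel":[0,0,0],"roll":0},{"travel":[0,0,0],"roll":0},{"travel":[0,0,0],"roll":0},{"travel":[0,0,0],"roll":0},{"travel":[0,0,0],"roll":0}]'
done
```

```text
time: 25.08
tool_pos: [0.6091, 0.1273, 0.1178]
eef_rot: [-3.127, -0.3, -0.001]
wrist_force: [-1.3, -0.4, 14.5]
finger_gap: 0.0238
grip_force: 30.0
time: 25.75
tool_pos: [0.6095, 0.1274, 0.1176]
eef_rot: [-3.127, -0.3, -0.003]
wrist_force: [-3.4, -2.3, 25.7]
finger_gap: 0.024
grip_force: 30.0
```

The force rose sharply from 5 to 28 N with no further travel, so the pad is on its hard stop. I'll lift, go back and stand the tester down.

```bash

python3 -m creep '[{"travel":[0,0,-6],"roll":0},{"travel":[0,0,-14],"roll":0},{"travel":[0,0,-16],"roll":0},{"travel":[-7,12,0],"roll":0},{"travel":[-12,21,0],"roll":0},{"travel":[-14,24,0],"roll":0},{"travel":[-14,24,0],"roll":0},{"travel":[-14,24,0],"roll":0}]'
python3 -m creep '[{"travel":[-14,24,0],"roll":0},{"travel":[-14,24,0],"roll":0},{"travel":[-14,24,0],"roll":0},{"travel":[-14,24,0],"roll":0},{"travel":[-14,24,0],"roll":0},{"travel":[-14,24,0],"roll":0},{"travel":[-14,24,0],"roll":0},{"travel":[-12,20,0],"roll":0}]'
python3 -m creep '[{"travel":[0,5,0],"roll":0},{"travel":[0,0,10],"roll":0},{"travel":[0,0,18],"roll":0},{"travel":[0,0,20],"roll":0},{"travel":[0,0,14],"roll":0},{"travel":[0,0,8],"roll":0},{"travel":[0,0,3],"roll":0},{"travel":[0,0,0],"roll":0}]'
python3 - <<'E'
from h import *
state();snap("scene","s6");a=cv2.imread("pics/s6.png");cv2.imwrite("pics/s6c.png",cv2.resize(a[150:300,180:380],(800,600)));state()
E
```

```text
time: 26.42
tool_pos: [0.5673, 0.0107, 0.1509]
eef_rot: [3.127, 0.3, -0.003]
wrist_force: [0.8, 0.1, -1.7]
finger_gap: 0.0238
grip_force: 30.0
time: 27.08
tool_pos: [0.4946, -0.1951, 0.151]
eef_rot: [-3.127, -0.298, 0.003]
wrist_force: [-1.1, 0.3, -1.4]
finger_gap: 0.0237
grip_force: 30.0
time: 27.75
tool_pos: [0.4973, -0.1972, 0.0781]
eef_rot: [-3.126, -0.301, 0.002]
wrist_force: [-0.5, -1.4, -1.7]
finger_gap: 0.0239
grip_force: 30.0
t 27.75 tcp [ 0.4973 -0.1972  0.0781] yaw 11.01 F [-0.54 -1.37 -1.7 ] M [-0.    0.27 -0.02] gap 0.0239
t 27.8 tcp [ 0.4978 -0.1975  0.0789] yaw 11.0 F [-0.44  0.27 -3.  ] M [-0.02  0.24  0.01] gap 0.0234
```

View pics/s6c.png

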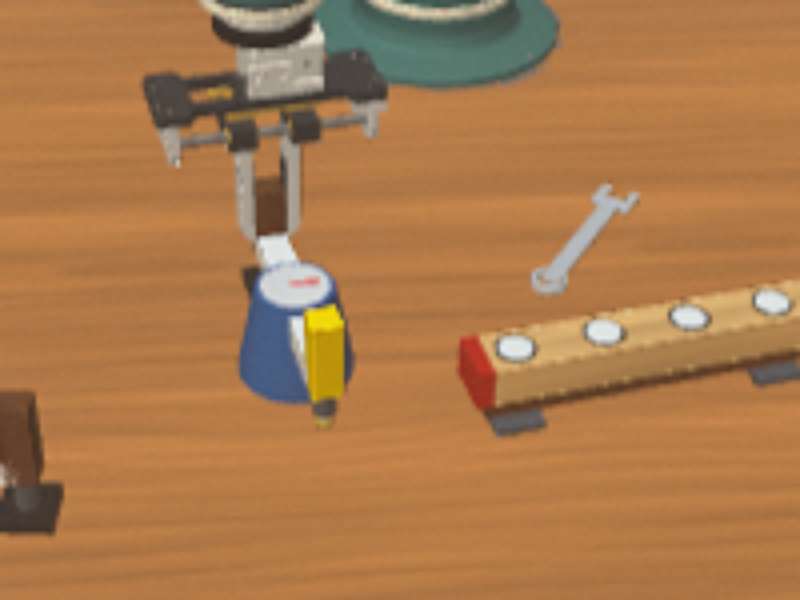

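Pad 3 at crop (690,317) now sits flush, its raised edge gone. The tester hangs upright just above the bench, so I'll set it down, release it and retreat.

```bash

python3 -m creep '[{"travel":[0,0,3],"roll":0},{"travel":[0,0,3],"roll":0},{"travel":[0,0,2],"roll":0},{"travel":[0,0,0.5],"roll":0},{"travel":[0,0,0.5],"roll":0},{"travel":[0,0,0],"roll":0},{"travel":[0,0,0],"roll":0},{"travel":[0,0,0],"roll":0}]'
python3 -c "
from h import *
state();snapshot('top');state()"
```

```text
time: 28.47
tool_pos: [0.4978, -0.198, 0.07]
eef_rot: [3.127, 0.3, 0.0]
wrist_force: [0.3, 0.0, -2.4]
finger_gap: 0.0242
grip_force: 30.0
t 28.47 tcp [ 0.4978 -0.198   0.07  ] yaw 10.97 F [ 0.32  0.05 -2.36] M [-0.09  0.19  0.02] gap 0.0242
t 28.52 tcp [ 0.4978 -0.1979  0.07  ] yaw 10.97 F [ 0.59 -1.12 -2.33] M [-0.07  0.19  0.01] gap 0.0241
```

```bash

python3 -m creep '[{"travel":[0,0,0.5],"roll":0},{"travel":[0,0,0],"roll":0},{"travel":[0,0,0.5],"roll":0},{"travel":[0,0,0],"roll":0},{"travel":[0,0,0.5],"roll":0},{"travel":[0,0,0],"roll":0},{"travel":[0,0,0],"roll":0},{"travel":[0,0,0],"roll":0}]'
python3 -m creep '[{"travel":[0,0,0],"roll":0},{"travel":[0,0,0],"roll":0},{"travel":[0,0,0],"roll":0},{"travel":[0,0,0],"roll":0},{"travel":[0,0,0],"roll":0},{"travel":[0,0,0],"roll":0},{"travel":[0,0,0],"roll":0},{"travel":[0,0,0],"roll":0}]' 1
python3 -m creep '[{"travel":[0,0,-8],"roll":0},{"travel":[0,0,-20],"roll":0},{"travel":[0,0,-28],"roll":0},{"travel":[0,0,-28],"roll":0},{"travel":[0,0,-28],"roll":0},{"travel":[0,0,-18],"roll":0},{"travel":[0,0,-8],"roll":0},{"travel":[0,0,0],"roll":0}]' 1
python3 - <<'E'
from h import *
state();snap("scene","s7");a=cv2.imread("pics/s7.png");cv2.imwrite("pics/s7c.png",cv2.resize(a[150:300,180:380],(800,600)))
E
```

```text
time: 29.18
tool_pos: [0.4975, -0.1982, 0.0692]
eef_rot: [3.127, 0.3, -0.0]
wrist_force: [-8.1, 1.5, 16.6]
finger_gap: 0.0239
grip_force: 30.0
time: 29.85
tool_pos: [0.4977, -0.1979, 0.0684]
eef_rot: [-3.127, -0.3, 0.0]
wrist_force: [0.9, 0.3, -0.5]
finger_gap: 0.0737
grip_force: 0.0
time: 30.52
tool_pos: [0.4985, -0.1982, 0.2084]
eef_rot: [3.126, 0.3, 0.004]
wrist_force: [1.0, 0.3, 0.3]
finger_gap: 0.0939
grip_force: 0.0
t 30.52 tcp [ 0.4985 -0.1982  0.2084] yaw 10.97 F [0.95 0.29 0.25] M [0.04 0.   0.01] gap 0.0939
```

View pics/s7c.png

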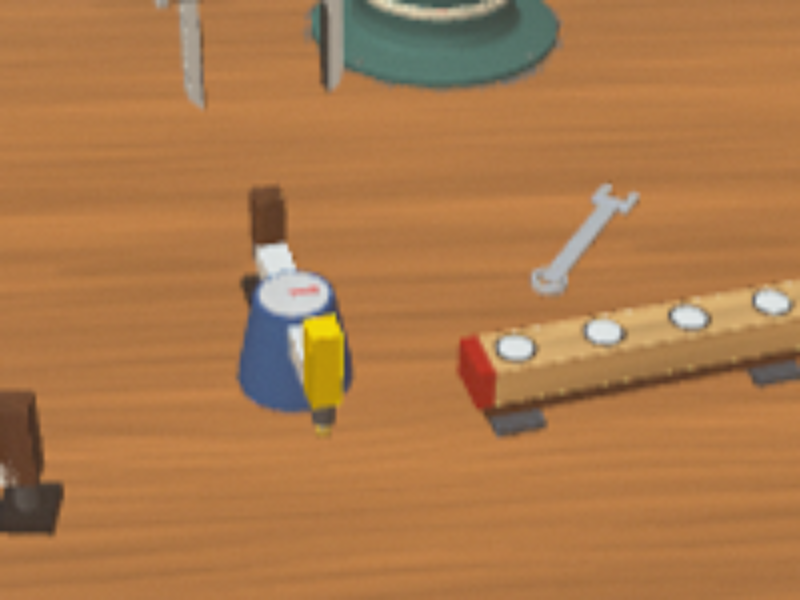

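The tester stands upright and free (base at crop 295,340), the gripper is clear, and the pads are level.

```bash
python3 -c "
from plant import *
print(finish_job())"
```

```text
the job is handed in; nothing more can be done
None
```

I handed the job in at about 31 s: all four pads were felt in order, the high one at place 3 was pressed fully home, and the tester stands upright and released; no verdict came back.

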